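# Full-speed test of a repaired food processor

### The job

Run the full-speed test of the repaired food processor: push its orange speed lever with your fingertips from off, past the first click, all the way home to the second stop, and then press the green start button fully down and let it come up again. Only push and press: do not take the lever between your fingers and do not pick anything up. Leave the red stop button unpressed and the other things on the bench where they are.

Things in the scene. Friction and masses are not known exactly. Their poses are not given: they have to be found in the camera images.
- processor: food processor without bowl: white base 200 (x) x 300 (y) mm, deck 100 mm above the bench, screwed down. Origin under its centre; x points from its front (lever side) to its back. Grey bowl seat (132 mm across, 10 mm high) with steel spindle (top 150 mm above bench) at x +22, y +68 mm. Lever slot along y at x = -72 mm; marks beside it: disc (off), one dot (first click), two dots (second stop).
- speed_lever (a joint): travel of the orange speed lever in m: 0 = off, 0.035 = first click (a sprung detent that holds it), 0.070 = second stop (end of the slot, which also holds it). It slides along the processor's +y. About 5 to 7 N push it out of off or out of the first click; let go past 0.060 it snaps on to about 0.067 by itself, let go between 0.024 and 0.046 it settles in the first click. It has about 2.5 mm of play at each place.
- lever_top (a point): centre of the top face of the lever's orange cap, 142 mm above the bench; moves with the lever, axes parallel to the processor's. The cap is 30 (x) x 20 (y) x 30 (z) mm, its underside 12 mm above the deck, on a thin stem. Push it on its -y face.
- green (a joint): travel of the green start button in m: 0 = up, 0.006 = fully down; spring return, about 5 N when fully down
- green_top (a point): centre of the top face of the green button, a round cap 30 mm across with a black collar on its own grey box (70 x 70 x 50 mm) that is fixed to the bench; its z axis points up and it is pressed straight down. Green and red may stand either way round.
- red (a joint): travel of the red stop button in m: 0 = up, 0.006 = fully down
- red_top (a point): centre of the top face of the red button, same form as the green one; not to be pressed
- meter: loose yellow multimeter lying flat, 145 x 75 x 34 mm; origin under its centre. Bystander.
- bowl: the processor's clear plastic bowl, loose, open round bowl 160 mm across and 120 mm high; origin under its centre. Bystander.
- screwdriver: loose screwdriver lying on the bench, handle towards its own -x. Bystander.
- mug: loose blue mug, 80 mm across and 95 mm high, handle at its +y; origin under its centre. Bystander.
- wrench: loose steel wrench lying flat on the bench. Bystander.
- socket: loose steel wrench socket, 22 mm across and 30 mm high, standing upright on the processor's deck, behind the lever's slot; origin under its centre. Bystander.
- jar: loose amber glass jar with white lid, 60 mm across and 75 mm high; origin under its centre. Bystander.

How it is judged:
By the outcome, as a careful person would: the job done as asked, in the order asked, and still so for the second after the job is handed in, with the robot touching nothing.
It also fails if it takes over 45 s, if anything falls off the work surface, if the arm or the gripper's body presses on something with over 40 N, if the wrist force passes 120 N, or if a joint passes its speed limit or range.

### The arm

A 6-joint arm with a two-finger parallel gripper is mounted at the origin on the work surface. World frame = base frame: x ahead of the robot, y to its left, z up, the work surface at z = 0. Lengths are in m, angles in rad, forces in N, time in s.
With the tool pointing down it reaches from about 0.25 to 0.775 m from the base axis. Payload 4 kg.
Tool frame: the origin (TCP) lies midway between the tips of the shut fingers; the grasp point (between the pads) lies 19 mm behind it; y points along the fingers, z is the direction in which the jaws open and shut, and the axes are right-handed (so a half turn about y gives the same grasp; the last joint's range is limited). The gripper opens to 94 mm and grips with 3 to 60 N. Pads are 16 mm wide; open, the fingers measure 119 mm over their backs; the gripper's body (75 mm by 177 mm) begins 78 mm behind the grasp point.
Start: joints at [-1.265, 0.087, 1.371, -0, 1.684, -0.103], TCP at [0.219, -0.505, 0.206] pointing down, gripper open.
Joint ranges: [-3.1, 3.1], [-0.76, 2.03], [0.27, 2.55], [-1.08, 4.22], [0.17, 2.65], [-2.57, 2.57]. Speed limits (rad/s): [2.79, 2.79, 3.14, 3.14, 3.14, 3.14].

### API

Orientations are given as [roll, pitch, yaw] about the fixed x, y, z axes, in that order (R = Rz(yaw) Ry(pitch) Rx(roll)).
In Python, from bench import manip, eyes gives the robot as it stands.
- The arm moves only by the tool move_arm, never from a script. Its argument "plan" is a list of rows, each a list of 3 entries, a list of its own where there are three numbers: the shift along the world's x, y, z in m, then the turn, a rotation vector about the world's x, y, z in degrees, then the closure, from 0 (fully open) to 1 (shut). A call has 1 to 10 rows; each row shifts and turns the commanded pose from where the row before left it; what a row does not reach is not made up. A row lasts 1/10 s, in which the tool goes at most 50 mm and 8.59 degrees, less where a joint would pass 70% of its speed; a pose out of reach is approached as far as the arm can. A call is refused whole if a number of a shift passes 0.05 or a number of a turn 8.59, either way. A call with a gripper value outside its range is refused whole. The fingers move at their own pace and stop on an object; "squeeze" is the grip in N (left out, the last holds). Time passes only in rows, so rows that do not move let the fingers close. It gives the time, the measured TCP pose, the force and the opening at its end, in the units of the state.
- manip.sense(): the state, without advancing time (a new reading comes with each control period).
- eyes.grab_frame(name): name is "scene" or "top" or "wrist"; returns a dict with "color" (420x560x3 uint8, red, green, blue), "fx", "fy", "cx", "cy" (pixels), "origin" and "orientation" of the camera in the world. Camera axes: x right, y down, z forward; pixel columns grow to the right and rows downward; lengths in m; the calibration is good to about 2 mm. The wrist camera is an equidistant fisheye: a pixel r from the principal point sees the ray r / f radians off the axis. A picture is of the moment at which its call begins. There is no depth.
- manip.job_done(): hands the job in, once; it reports no verdict.
The state is a dict: "clock": time; "joints": joint angles; "qd": joint speeds; "joint_torque": joint torques, N m; "tool_pos": TCP position; "tcp_rot": TCP orientation; "wrist_force": force on the tool from outside, world axes, zero at the start; "moment": the same for the moment, N m; "gripper_width": opening from 0.0 (shut) to 1.0 (fully open).
Only numpy, scipy, OpenCV 4.12 (cv2) and the standard library are available. Lean on these libraries where they do the work, as an engineer would, in place of code of your own. Each camera call takes 0.05 s, during which the arm holds its last target. There are 200 camera calls.

## Working session

There is one attempt and no reset: what is moved stays moved. The work goes in short steps, Python scripts to look and compute and a tool call to move; the robot and the scene stay as the last step left them, time stands still between calls to the robot, and variables do not carry over. Pictures are saved under pics/ and viewed, about 8 in all and at most 12, crops included, and the job is handed in when it is done.

Besides the shell and the picture viewer there is one more tool, called after "Request:" by a JSON object that holds its "op" and its "data". move_arm: Moves the arm, as the interface text tells. Its arguments: {"type":"object","properties":{"plan":{"type":"array"},"squeeze":{"type":"number"}},"required":["plan"]}

```bash
mkdir -p pics
cat > h.py <<'E'
import numpy as np, cv2
from bench import manip, eyes
from scipy.spatial.transform import Rotation as R
def grab(n,save=None):
    f=eyes.grab_frame(n)
    if save: cv2.imwrite('pics/'+save+'.png',f['color'][:,:,::-1])
    return f
def rot(f):
    o=np.array(f['orientation'],float)
    return o if o.shape==(3,3) else R.from_euler('xyz',o).as_matrix()
def plane(f,u,v,z):
    d=rot(f)@np.array([(u-f['cx'])/f['fx'],(v-f['cy'])/f['fy'],1]); o=np.array(f['origin'])
    return o+d*(z-o[2])/d[2]
def px(f,p):
    c=rot(f).T@(np.array(p)-f['origin']); return f['fx']*c[0]/c[2]+f['cx'],f['fy']*c[1]/c[2]+f['cy']
def blobs(f,lo,hi,amin=30):
    h=cv2.cvtColor(f['color'],cv2.COLOR_RGB2HSV); m=cv2.inRange(h,lo,hi)
    n,l,s,c=cv2.connectedComponentsWithStats(m); return [(c[i].round(1).tolist(),s[i].tolist()) for i in range(1,n) if s[i][4]>=amin]
E
python3 - <<'E'
from h import *
a=grab('top');b=grab('scene')
for n,f in(('top',a),('scene',b)):
    print(n,f['fx'],f['cx'],f['cy'],f['origin'],f['orientation'])
    for c,lo,hi in(('orange',(8,150,120),(20,255,255)),('green',(45,100,50),(85,255,255)),('red',(0,150,80),(6,255,255))): print(c,blobs(f,lo,hi))
cv2.imwrite('pics/top1.png',a['color'][:,:,::-1])
cv2.imwrite('pics/scene1.png',b['color'][:,:,::-1])
print(manip.sense())
E
```

```text
top 504.2789799628304 281.7989683341624 217.0347427257682 [0.51729572 0.02936731 1.6464361 ] [-3.08038659 -0.01749809 -1.57110452]
orange [([304.6, 61.4], [0, 0, 560, 286, 61834]), ([0.0, 97.5], [0, 77, 2, 43, 44]), ([37.1, 103.7], [35, 92, 6, 24, 95]), ([145.2, 138.9], [110, 124, 63, 28, 1101]), ([121.5, 125.7], [117, 124, 9, 5, 30]), ([1.3, 193.5], [0, 170, 4, 46, 119]), ([240.1, 234.5], [237, 230, 8, 10, 59]), ([0.4, 255.1], [0, 235, 2, 44, 73]), ([2.4, 387.2], [0, 379, 6, 18, 102]), ([553.2, 404.4], [545, 378, 15, 42, 232])]
green [([373.3, 265.5], [368, 261, 11, 10, 87])]
red [([359.5, 229.7], [355, 225, 10, 10, 83]), ([417.8, 279.5], [408, 265, 20, 29, 216]), ([77.4, 359.0], [62, 357, 32, 5, 157]), ([82.8, 412.5], [67, 410, 32, 6, 186])]
scene 386.05743880150567 283.0693213616205 207.73402761615446 [ 1.17037522 -0.25201044  0.87519707] [-2.44515729 -0.01690488  1.14641696]
orange [([98.9, 88.8], [95, 80, 8, 22, 66]), ([313.7, 178.9], [309, 175, 10, 9, 74]), ([458.7, 254.6], [446, 237, 29, 29, 223]), ([445.4, 248.4], [436, 241, 19, 16, 123]), ([507.0, 248.4], [495, 240, 23, 18, 
[... 943 characters left out ...]
11, 105])]
{'clock': 0.1, 'joints': array([-1.26508408e+00,  8.78645052e-02,  1.37207536e+00, -8.57404887e-06,
        1.68357740e+00, -1.03120936e-01]), 'qd': array([-5.83716914e-05, -3.69664941e-03, -4.24521209e-03, -7.66417318e-05,
        3.42163046e-04,  1.24898832e-03]), 'joint_torque': array([ 2.17719346e-03, -3.41253233e+01, -3.03302658e+01,  7.19848112e-02,
        3.04152304e-02, -9.35265689e-05]), 'tool_pos': array([ 0.21848374, -0.50421972,  0.20444436]), 'tcp_rot': array([-1.57271159e+00,  1.89639238e-04, -2.73276061e+00]), 'wrist_force': array([ 0.16190978,  0.92309874, -0.64923335]), 'moment': array([-0.01406426, -0.03264622, -0.02833312]), 'gripper_width': 1.0020982138759595}
```

View pics/top1.png

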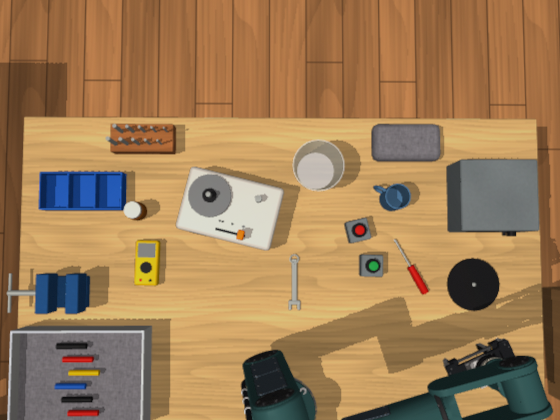

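View pics/scene1.png

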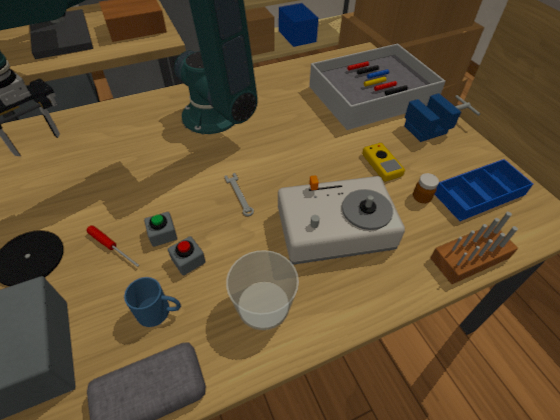

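The top view shows the processor at about (230,208), the lever at the right-hand (off) end of its slot at (240,235), green at (373,266) and red at (360,230). The arm reaches in from the bottom. In the scene view the lever is at (314,179) and green at (157,219).

Run:
```python
from h import *
a=grab('top');b=grab('scene')
def tri(p,q):
    A=[];B=[];
    for f,(u,v) in((a,p),(b,q)):
        d=rot(f)@np.array([(u-f['cx'])/f['fx'],(v-f['cy'])/f['fy'],1]); d/=np.linalg.norm(d)
        P=np.eye(3)-np.outer(d,d);A.append(P);B.append(P@np.array(f['origin']))
    return np.linalg.lstsq(np.vstack(A),np.hstack(B),rcond=None)[0].round(4)
print('green',tri((373.3,265.5),(156.8,219.3)),'red',tri((359.5,229.7),(183.4,245.8)),'lever',tri((240.1,234.5),(313.7,178.9)))
print('lever@.142',plane(a,240.1,234.5,.135),plane(b,313.7,178.9,.13))
print('green@.065',plane(a,373.3,265.5,.065),plane(b,156.8,219.3,.065))
h=cv2.cvtColor(a['color'],cv2.COLOR_RGB2HSV); m=cv2.inRange(h,(0,0,170),(180,50,255)); m[:150]=0;m[260:]=0;m[:,:170]=0;m[:,290:]=0
cs,_=cv2.findContours(m,0,1);c=max(cs,key=cv2.contourArea)
w=np.array([plane(a,u,v,.1)[:2] for u,v in c[:,0]+0.0],np.float32)
r=cv2.minAreaRect(w);print(r, cv2.boxPoints(r).round(3).tolist())
sp=tri((209,195),(368,205));print('spindle',sp)
big=cv2.resize(a['color'][150:300,170:410],None,fx=3.3,fy=3.3,interpolation=cv2.INTER_CUBIC);cv2.imwrite('pics/topcrop.png',big[:,:,::-1])
```

```text
green [ 0.4624 -0.2844  0.0663] red [ 0.5744 -0.242   0.0681] lever [0.5574 0.1275 0.1409]
lever@.142 [0.5574663  0.12771303 0.135     ] [0.54836238 0.13326641 0.13      ]
green@.065 [ 0.46226499 -0.28509062  0.065     ] [ 0.46142822 -0.2839695   0.065     ]
((0.6392712593078613, 0.16411414742469788), (0.2926764488220215, 0.19245710968971252), 75.9873275756836) [[0.5099999904632568, 0.04500000178813934], [0.6970000267028809, -0.0010000000474974513], [0.7680000066757202, 0.28299999237060547], [0.5809999704360962, 0.32899999618530273]]
spindle [0.6781 0.2242 0.1191]
```

View pics/topcrop.png

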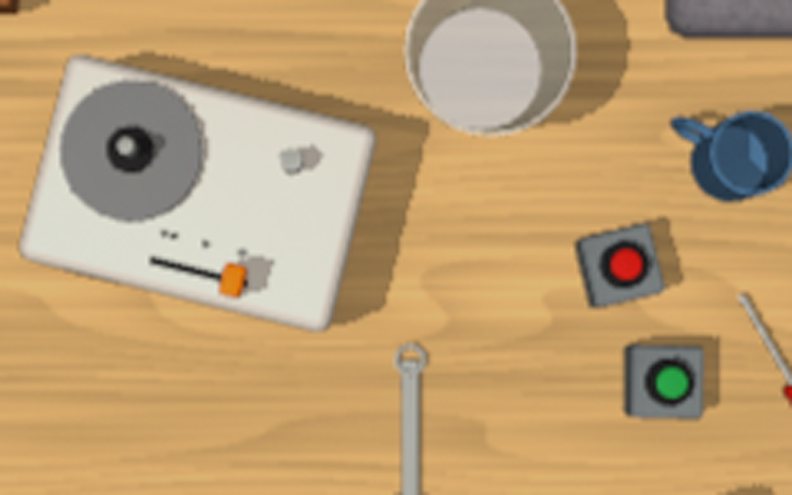

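Request:
{"op": "move_arm", "data": {"plan": [[[0.024,0.043,0.003],[0,0,5.3],1],[[0.024,0.043,0.003],[0,0,5.3],1],[[0.024,0.043,0.003],[0,0,5.3],1],[[0.024,0.043,0.0],[0,0,5.3],1],[[0.024,0.043,0.0],[0,0,5.3],1],[[0.024,0.043,0.0],[0,0,5.3],1],[[0.024,0.043,0.0],[0,0,5.3],1],[[0.024,0.043,0.0],[0,0,5.3],1],[[0.024,0.043,0.0],[0,0,5.3],1],[[0.024,0.043,0.0],[0,0,5.3],1]]}}

```text
clock: 1.2
tool_pos: [0.4591, -0.0727, 0.2146]
tcp_rot: [-1.57, -0.0, -1.804]
wrist_force: [0.6, -0.6, -0.3]
gripper_width: 0.186
```

Request:
{"op": "move_arm", "data": {"plan": [[[0.022,0.0415,0],[0,0,0],1],[[0.022,0.0415,0],[0,0,0],1],[[0.022,0.0415,0],[0,0,0],1],[[0.0225,0.0415,0],[0,0,0],1],[[0,0,0],[0,0,0],1],[[0,0,0],[0,0,0],1]]}}

```text
clock: 1.8
tool_pos: [0.5469, 0.0919, 0.2137]
tcp_rot: [-1.572, -0.001, -1.806]
wrist_force: [0.4, -0.3, 0.7]
gripper_width: 0.005
```

Run:
```python
from h import *
f=grab('wrist','w1');s=manip.sense();print(s['tool_pos'],s['tcp_rot'],s['gripper_width'],f['fx'],f['cx'],f['cy'],f['origin'])
def fe(f,u,v,z):
    x=np.array([(u-f['cx'])/f['fx'],(v-f['cy'])/f['fy']]);t=np.hypot(*x);d=rot(f)@np.r_[x/t*np.sin(t),np.cos(t)];o=np.array(f['origin']);return o+d*(z-o[2])/d[2]
for c,st in blobs(f,(8,150,120),(20,255,255)): print(c,st,fe(f,*c,.142))
```

```text
[0.54674432 0.0909142  0.21407735] [-1.57169314e+00 -1.09201589e-03 -1.80751283e+00] 0.005219285648151711 325.19226210127806 279.1291402255137 209.829503983068 [0.56654502 0.17304406 0.39308041]
[539.7, 28.6] [521, 26, 39, 6, 161] [0.8387191  0.22150129 0.142     ]
[542.7, 46.7] [523, 32, 37, 32, 871] [0.83715832 0.2028868  0.142     ]
[545.0, 77.3] [530, 65, 30, 27, 715] [0.8320521  0.17212095 0.142     ]
[546.1, 105.7] [536, 103, 24, 6, 63] [0.82777361 0.14403662 0.142     ]
[547.4, 113.9] [536, 112, 24, 5, 75] [0.8284652  0.13577704 0.142     ]
[548.1, 124.8] [538, 122, 22, 7, 69] [0.82799931 0.12486988 0.142     ]
[554.1, 130.5] [545, 127, 15, 7, 50] [0.83711669 0.11805817 0.142     ]
[546.7, 138.3] [538, 134, 22, 9, 109] [0.82417579 0.11168346 0.142     ]
[281.7, 172.7] [264, 161, 36, 24, 815] [0.55794212 0.13014145 0.142     ]
[549.5, 209.4] [539, 205, 21, 10, 65] [0.82762894 0.03535733 0.142     ]
[548.8, 220.0] [539, 213, 21, 15, 169] [0.8273642  0.02325783 0.142     ]
[548.9, 236.6] [537, 223, 23, 28, 367] [0.82965454 0.00293043 0.142     ]
[552.5, 304.4] [542, 296, 18, 16, 164] [ 0.85614314 -0.0999781   0.142     ]
[284.4, 362.8] [283, 352, 3, 22, 44] [ 0.516358   -0.05886571  0.142     ]
```

View pics/w1.png

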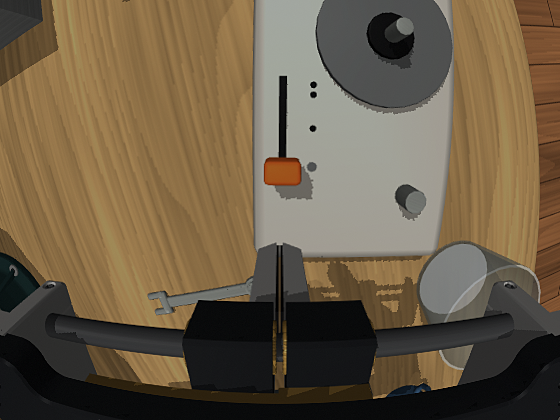

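The wrist view shows the cap at (282,172), in off, with the shut fingers on its slot line at (278,245). The measured positions agree within 3 mm, so I descend behind the cap.

Request:
{"op": "move_arm", "data": {"plan": [[[0.001,0,-0.03],[0,0,0],1],[[0,0,-0.03],[0,0,0],1],[[0,0,-0.02],[0,0,0],1],[[0,0,-0.012],[0,0,0],1],[[0,0,0],[0,0,0],1],[[0,0,0],[0,0,0],1]]}}

```text
clock: 2.45
tool_pos: [0.5485, 0.0905, 0.1237]
tcp_rot: [-1.569, 0.0, -1.809]
wrist_force: [-0.8, -0.1, -0.7]
gripper_width: 0.003
```

Request:
{"op": "move_arm", "data": {"plan": [[[0.0024,0.0097,0],[0,0,0],1],[[0.0024,0.0097,0],[0,0,0],1],[[0.0024,0.0097,0],[0,0,0],1],[[0.0024,0.0097,0],[0,0,0],1],[[0.0024,0.0097,0],[0,0,0],1],[[0.0024,0.0097,0],[0,0,0],1],[[0,0,0],[0,0,0],1]]}}

```text
clock: 3.15
tool_pos: [0.5631, 0.1509, 0.1229]
tcp_rot: [-1.57, 0.0, -1.806]
wrist_force: [1.1, -1.4, 1.4]
gripper_width: 0.004
```

Request:
{"op": "move_arm", "data": {"plan": [[[0.0024,0.0097,0],[0,0,0],1],[[0.0024,0.0097,0],[0,0,0],1],[[0.0012,0.0049,0],[0,0,0],1],[[0,0,0],[0,0,0],1],[[0,0,0],[0,0,0],1]]}}

```text
clock: 3.65
tool_pos: [0.5682, 0.1745, 0.1219]
tcp_rot: [-1.572, 0.001, -1.807]
wrist_force: [-0.2, -0.2, -0.2]
gripper_width: 0.005
```

Run:
```python
from h import *
f=grab('wrist','w2');s=manip.sense();print(s['tool_pos'],s['wrist_force'],s['gripper_width'])
```

```text
[0.56819374 0.17419127 0.12200037] [-0.41872346 -0.25479585 -0.04922286] 0.004732078697295063
```

View pics/w2.png

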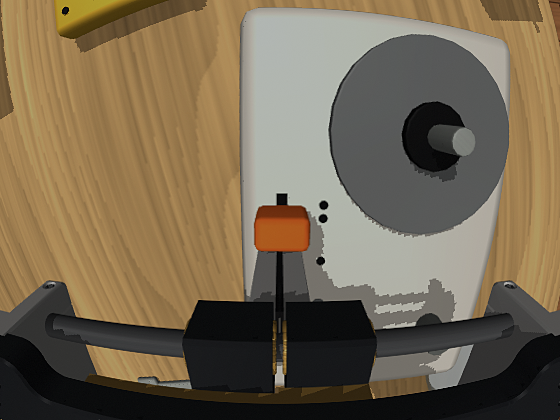

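The cap is now at (282,228), near the two-dot mark, and no force reads. I press on in small steps until the stop answers.

Request:
{"op": "move_arm", "data": {"plan": [[[0.0007,0.0029,0],[0,0,0],1],[[0.0005,0.0019,0],[0,0,0],1],[[0,0,0],[0,0,0],1]]}}

```text
clock: 4.0
tool_pos: [0.5692, 0.1774, 0.1223]
tcp_rot: [-1.572, -0.003, -1.808]
wrist_force: [-2.6, -4.5, 0.4]
gripper_width: 0.005
```

Request:
{"op": "move_arm", "data": {"plan": [[[0.0005,0.0019,0],[0,0,0],1],[[0.0005,0.0019,0],[0,0,0],1],[[0,0,0],[0,0,0],1]]}}

```text
clock: 4.3
tool_pos: [0.5693, 0.1777, 0.1223]
tcp_rot: [-1.573, -0.01, -1.81]
wrist_force: [-6.1, -12.0, 2.9]
gripper_width: 0.005
```

The tool has stopped against 13 N, so the lever is at the second stop. I back off along the slot, lift, and look.

Request:
{"op": "move_arm", "data": {"plan": [[[-0.0024,-0.0097,0],[0,0,0],1],[[-0.0036,-0.0146,0],[0,0,0],1],[[0,0,0.04],[0,0,0],1],[[0,0,0.04],[0,0,0],1],[[0,0,0.01],[0,0,0],1],[[0,0,0],[0,0,0],1]]}}

```text
clock: 4.9
tool_pos: [0.5661, 0.1583, 0.2155]
tcp_rot: [-1.565, 0.003, -1.808]
wrist_force: [-0.2, 0.3, -1.9]
gripper_width: 0.008
```

```bash
cat >> h.py <<'E'
def fe(f,u,v,z):
    x=np.array([(u-f['cx'])/f['fx'],(v-f['cy'])/f['fy']]);t=np.hypot(*x);d=rot(f)@np.r_[x/t*np.sin(t),np.cos(t)];o=np.array(f['origin']);return o+d*(z-o[2])/d[2]
E
python3 - <<'E'
from h import *
f=grab('wrist','w3');s=manip.sense();print(s['tool_pos'],s['wrist_force'])
for c,st in blobs(f,(8,150,120),(20,255,255),400): 
    p=fe(f,*c,.142); print(c,st,p, (p[:2]-[.5579,.1301])@[.2425,.970])
E
```

```text
[0.56502    0.15812195 0.21289552] [ 0.44140136 -0.7472446  -0.63805571]
[537.7, 59.1] [512, 41, 48, 39, 1535] [0.84990155 0.2567558  0.142     ] 0.19366649839490324
[540.7, 93.1] [521, 79, 39, 31, 997] [0.84590181 0.22269833 0.142     ] 0.15966082377200727
[543.1, 138.2] [526, 117, 34, 43, 988] [0.84235778 0.17753982 0.142     ] 0.11499763378944829
[277.8, 171.9] [260, 160, 36, 24, 807] [0.5748547  0.19769131 0.142     ] 0.06967508385516115
[543.3, 243.8] [526, 223, 34, 43, 872] [0.84426795 0.06003002 0.142     ] 0.0014763463535513199
```

The lever has travelled 69.7 mm and stayed there after release. Next, over to the green button.

Request:
{"op": "move_arm", "data": {"plan": [[[-0.0103,-0.0443,0],[0,0,0],1],[[-0.0103,-0.0443,0],[0,0,0],1],[[-0.0103,-0.0443,0],[0,0,0],1],[[-0.0103,-0.0443,0],[0,0,0],1],[[-0.0103,-0.0443,0],[0,0,0],1],[[-0.0103,-0.0443,0],[0,0,0],1],[[-0.0103,-0.0443,0],[0,0,0],1],[[-0.0103,-0.0443,0],[0,0,0],1],[[-0.0103,-0.0443,0],[0,0,0],1],[[-0.0103,-0.0443,0],[0,0,0],1]]}}

```text
clock: 5.95
tool_pos: [0.4602, -0.2858, 0.2095]
tcp_rot: [-1.575, 0.002, -1.808]
wrist_force: [1.0, -0.0, 0.5]
gripper_width: 0.004
```

Request:
{"op": "move_arm", "data": {"plan": [[[0,0,-0.02],[0,0,0],1],[[0,0,-0.02],[0,0,0],1],[[0,0,-0.02],[0,0,0],1],[[0,0,0],[0,0,0],1],[[0,0,0],[0,0,0],1]]}}

```text
clock: 6.45
tool_pos: [0.4609, -0.2841, 0.1506]
tcp_rot: [-1.574, 0.002, -1.808]
wrist_force: [-0.1, -0.5, 0.7]
gripper_width: 0.006
```

Run:
```python
from h import *
f=grab('wrist','w4');s=manip.sense();print(s['tool_pos'],s['wrist_force'])
for n,lo,hi in (('g',(45,100,50),(85,255,255)),('r',(0,150,80),(6,255,255))):
  for c,st in blobs(f,lo,hi,60): print(n,c,st,fe(f,*c,.067))
for n in('top','scene'):
  g=grab(n); print(n,blobs(g,(45,100,50),(85,255,255),20))
```

```text
[ 0.46159325 -0.28460507  0.15200357] [ 0.24744331 -0.39067702 -0.0651755 ]
g [280.9, 214.4] [264, 197, 35, 36, 980] [ 0.46254449 -0.28230727  0.067     ]
r [399.6, 137.6] [383, 121, 34, 35, 911] [ 0.57529592 -0.24012361  0.067     ]
top [([372.3, 265.3], [368, 261, 9, 10, 71])]
scene [([78.5, 44.0], [75, 41, 9, 8, 21]), ([88.6, 52.1], [85, 47, 8, 10, 29]), ([67.9, 57.4], [65, 50, 8, 14, 31]), ([84.5, 61.1], [83, 56, 4, 12, 24]), ([92.2, 64.2], [89, 59, 9, 10, 31]), ([109.7, 66.5], [106, 62, 8, 9, 25]), ([195.8, 69.6], [190, 68, 12, 4, 20]), ([156.8, 219.3], [151, 215, 12, 10, 98])]
```

View pics/w4.png

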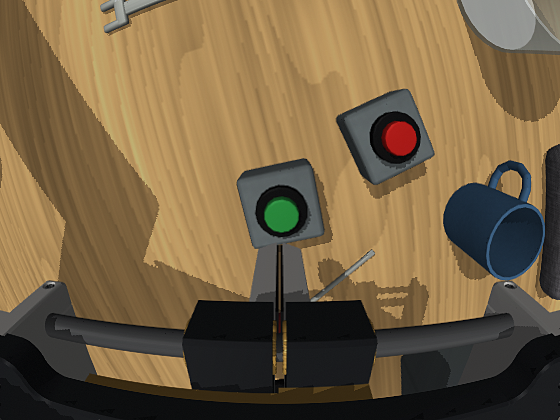

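The wrist view shows green at (281,214), within 2 mm of being under the tip. Red is at (400,138), well clear. Pressing.

Request:
{"op": "move_arm", "data": {"plan": [[[0.001,0.001,-0.03],[0,0,0],1],[[0,0,-0.03],[0,0,0],1],[[0,0,-0.015],[0,0,0],1],[[0,0,0],[0,0,0],1],[[0,0,0],[0,0,0],1]]}}

```text
clock: 7.1
tool_pos: [0.4634, -0.2843, 0.0787]
tcp_rot: [-1.569, -0.001, -1.808]
wrist_force: [0.2, -0.2, 0.3]
gripper_width: 0.003
```

Request:
{"op": "move_arm", "data": {"plan": [[[0,0,-0.004],[0,0,0],1],[[0,0,-0.004],[0,0,0],1],[[0,0,0],[0,0,0],1]]}}

```text
clock: 7.4
tool_pos: [0.4637, -0.2846, 0.0705]
tcp_rot: [-1.568, -0.001, -1.808]
wrist_force: [0.4, 0.2, 2.3]
gripper_width: 0.006
```

Request:
{"op": "move_arm", "data": {"plan": [[[0,0,-0.002],[0,0,0],1],[[0,0,-0.002],[0,0,0],1],[[0,0,0],[0,0,0],1]]}}

```text
clock: 7.7
tool_pos: [0.4637, -0.2846, 0.0664]
tcp_rot: [-1.568, -0.001, -1.808]
wrist_force: [1.6, -1.6, 4.9]
gripper_width: 0.006
```

Request:
{"op": "move_arm", "data": {"plan": [[[0,0,-0.002],[0,0,0],1],[[0,0,-0.002],[0,0,0],1],[[0,0,0],[0,0,0],1]]}}

```text
clock: 8.0
tool_pos: [0.4638, -0.2847, 0.066]
tcp_rot: [-1.567, -0.002, -1.808]
wrist_force: [-3.2, 2.9, 17.7]
gripper_width: 0.007
```

The spring rose to about 5 N and then hit a hard stop at 17.7 N, so the button is fully down. Releasing.

Request:
{"op": "move_arm", "data": {"plan": [[[0,0,0],[0,0,0],1],[[0,0,0.01],[0,0,0],1],[[0,0,0.02],[0,0,0],1],[[0,0,0.03],[0,0,0],1],[[0,0,0.04],[0,0,0],1],[[0,0,0.04],[0,0,0],1],[[0,0,0],[0,0,0],1],[[0,0,0],[0,0,0],1]]}}

```text
clock: 8.8
tool_pos: [0.4625, -0.2837, 0.2015]
tcp_rot: [-1.571, 0.0, -1.808]
wrist_force: [-0.5, -0.5, -0.3]
gripper_width: 0.001
```

Run:
```python
from h import *
s=manip.sense();print(s['tool_pos'],s['wrist_force'])
t=grab('top');f=grab('scene')
o0,t0=cv2.imread('pics/scene1.png'),cv2.imread('pics/top1.png')
print(blobs(t,(8,150,120),(20,255,255))[5:8],blobs(f,(45,100,50),(85,255,255),60),blobs(f,(0,150,80),(6,255,255),60))
for q in blobs(t,(8,150,120),(20,255,255)):
  if 180<q[0][0]<290: print(q,plane(t,*q[0],.14))
cv2.imwrite('pics/fin.png',np.hstack([cv2.resize(x,(400,300)) for x in (t['color'][:,:,::-1],f['color'][:,:,::-1])]))
```

```text
[ 0.46251684 -0.28373697  0.2015231 ] [-0.48914069 -0.47221772 -0.32158219]
[([217.7, 228.9], [214, 224, 8, 10, 57]), ([0.6, 248.3], [0, 234, 3, 32, 66]), ([0.3, 277.0], [0, 268, 2, 23, 33])] [([85.1, 34.3], [75, 29, 20, 12, 71]), ([156.8, 219.2], [151, 215, 12, 10, 97])] [([357.9, 65.1], [347, 61, 22, 9, 90]), ([384.8, 85.3], [374, 81, 23, 10, 105]), ([99.5, 236.5], [87, 226, 27, 24, 251]), ([183.4, 245.9], [178, 241, 12, 11, 107])]
([217.7, 228.9], [214, 224, 8, 10, 57]) [0.57402037 0.19418687 0.14      ]
```

View pics/fin.png

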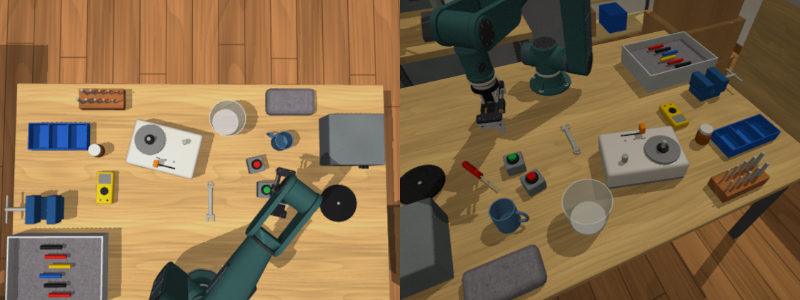

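The final views show the lever at the two-dot end and the green button back up at (157,219). Red has not moved, and neither have the other things on the bench. The arm is touching nothing.

```bash
python3 -c "
from bench import manip
print(manip.job_done())"
```

```text
the job is handed in; nothing more can be done
None
```

The full-speed test is done and handed in after about 9 s of robot time.

- **Lever:** I pushed the orange lever with shut fingertips from off, past the first click, to the second stop. It stopped hard at about 13 N. After release, the wrist camera measured 69.7 mm of travel, and the final top view gave about 69 mm.
- **Green button:** I pressed it until its spring force reached about 5 N and it hit a hard stop at 17.7 N, then let it up. In the scene view it is back at its starting pixel.
- **Everything else:** Red was never touched and sits at its starting pixel. The other things on the bench look unmoved by eye. The arm ended 13 cm above the button box with only noise-level force.

No check failed or disagreed beyond about 2–3 mm of calibration error.

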